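Clamp a rail in the drilling jig to the click of the hold-down knob

ROBOT

A 7-joint arm with a two-finger parallel gripper is mounted at the origin on the work surface. World frame = base frame: x ahead of the robot, y to its left, z up, the work surface at z = 0. Lengths are in m, angles in rad, forces in N, time in s.
With the tool pointing down it reaches from about 0.35 to 0.9 m from the base axis. Payload 8.1 kg.
Tool frame: the origin (TCP) lies midway between the tips of the shut fingers; the grasp point (between the pads) lies 19 mm behind it (manip.hold_point_z is the z of the grasp point in the tool frame, in m); z points along the fingers, y is the line along which they close (so a half turn about z gives the same grasp; the last joint's range is limited). The gripper opens to 85 mm and grips with 20 to 120 N. Pads are 22 mm wide; open, the fingers measure 114 mm over their backs; the gripper's body (76 mm by 85 mm) begins 54 mm behind the grasp point. The pads swing forward as they close: fully open they stand 13 mm farther back than shut.
Start: joints at [-1.36, 0.434, 0.025, 1.573, -0.012, 1.134, -0.075], TCP at [0.193, 0.594, 0.231] pointing down, gripper open.
Joint ranges: [-2.62, 2.62], [-0.44, 2.09], [-1.27, 1.32], [0.08, 2.57], [-1.32, 4.46], [0.12, 2], [-2.74, 2.74]. Speed limits (rad/s): [2.22, 2.22, 3.01, 3.01, 3.14, 3.14, 3.14].

INTERFACE

Orientations are given as a unit quaternion [w, x, y, z].
In Python, from cell import manip, cams gives the robot as it stands.
- The arm moves only by the tool send_rows, never from a script. Its arguments are lists of equal length, an entry for each row: "delta_pos": the shift along the tool's x, y, z in units of 60 mm (1.0 is 60 mm), a list of three; "twist": the turn, a rotation vector about the tool's x, y, z in units of 10 degrees (1.0 is 10 degrees), a list of three. In form: {"delta_pos": [[tx, ty, tz], ...], "twist": [[rx, ry, rz], ...]}. A call has 1 to 10 rows; each row shifts and turns the commanded pose from where the row before left it, along the tool's axes as they then stand; what a row does not reach is not made up. A row lasts 1/8 s, in which the tool goes at most 62.5 mm and 10.7 degrees, less where a joint would pass 70% of its speed; a pose out of reach is approached as far as the arm can. A call is refused whole if a number of a shift passes 1 or a number of a turn 1, either way. A call with a gripper value outside its range is refused whole. "jaw" is the opening in per cent of the stroke, from 0 (shut) to 100 (fully open), set as the call begins (left out, the last holds). The fingers move at their own pace and stop on an object; "newtons" is the grip in N (left out, the last holds). Time passes only in rows, so rows that do not move let the fingers close. It gives the time, the measured TCP pose, the force, the opening and the grip force at its end, in the units of the state.
- manip.state(): the state, without advancing time (a new reading comes with each control period).
- cams.get_image(name): name is "side" or "top" or "wrist"; returns a dict with "img" (480x640x3 uint8, red, green, blue), "intrinsics" (3x3 intrinsics, pixels), "distortion" ([k1, k2, p1, p2, k3] as OpenCV has them; the pictures are not rectified), "rvec" (rotation vector, rad) and "tvec" (3), from world to camera coordinates, as OpenCV has them. Camera axes: x right, y down, z forward; pixel columns grow to the right and rows downward; lengths in m; the calibration is good to about 2 mm. A picture is of the moment at which its call begins. There is no depth.
- manip.job_done(): hands the job in; it is judged then, once.
The state is a dict: "clock": time; "q": joint angles; "joint_vel": joint speeds; "tau": joint torques, N m; "tool_pos": TCP position; "eef_rot": TCP orientation; "wrist_force": force on the tool from outside, world axes, zero at the start; "torque": the same for the moment, N m; "gripper_width": finger opening in m; "grip_force": force on a finger pad.
Only numpy, scipy, OpenCV 4.12 (cv2) and the standard library are available. Lean on these libraries where they do the work, as an engineer would, in place of code of your own. Each camera call takes 0.05 s, during which the arm holds its last target. There are 200 camera calls.

TASK

The beech rail lying loose in the drilling jig is to be drilled. Slide it home, flat along the back fence and right up to the end stop, without knocking the stop off its setting, then turn the hold-down knob clockwise until its slip clutch clicks once, and stop there: do not run it on to a second click. Let go and leave the rail clamped; keep the lamp, the sanding block and the try square where they are.

Things in the scene. Friction and masses are not known exactly. Their poses are not given: they have to be found in the camera images.
- jig_corner (a point): Datum corner of the fixed drilling jig, on its plywood bed 18 mm above the bench, where the fence face (plane x = 0; fence 22 mm high, on the far side) meets the end stop's face. x points into the fence, y along it to the stop. Bed: x -115 to 55, y -325 to 35 mm. An aluminium bridge (x -50 to 45, y -95 to -5, 67 to 79 mm above the bed) holds the drill bush and, at x -25, y -65, the hold-down screw.
- stop_face (a point): Middle of the end stop's face, 15 mm above the bed, axes as jig_corner. The stop is an aluminium block 46 mm wide, 15 mm thick, reaching 28 mm above the bed; its thumbscrew holds it on the fence only hand-tight: a push of about 45 N along the fence shifts it off its setting.
- rail: The loose beech rail, 50 mm wide (x), 260 mm long (y), 30 mm thick, about 0.27 kg; origin at the centre of its underside, y along its length towards the stop. It lies on the bed, its leading end under the bridge, 10 to 45 mm short of the stop and some 10 to 25 mm off the fence, slightly askew. Home, its origin is at x = -25, y = -130 mm from jig_corner.
- knob_grip (a point): Black torque-limiting knob, axis upright: housing 43 mm across, 18 mm high, and on it a wing 43 x 12 mm, 30 mm high. Point on the axis, 15 mm above the housing, 15 mm below the wing's top; x along the wing. Clockwise from above tightens, sinking 2.5 mm per rad at about 0.2 N m. Once the foot meets the rail (0.4 to 2.3 rad on) the torque climbs for about 0.4 rad to near 0.38; then the clutch gives and it drops.
- spindle: Steel spindle of the hold-down screw, with swivelling rubber foot and the knob; origin on its axis at the underside of the knob's housing, z up. It turns and sinks with the screw and stays where it is left. Its x axis lies along the wing until the clutch slips. A click is 0.52 rad of slip (12 to a turn): the torque falls by some 0.2 N m or more over it, the wing passes the notch's crest at 0.26 rad and may rest short of the next notch.
- lamp: Bystander: upright work lamp, 48 mm across, 290 mm tall, origin at the centre of its foot.
- sander: Bystander: cork-soled sanding block, 60 x 110 x 40 mm, origin at the centre of its underside.
- square: Bystander: try square lying flat, wooden stock 110 x 18 x 14 mm with a steel blade 170 mm long, origin under the middle of the stock.

How it is judged:
On the way, in this order (a step that is already met when the one before it is completed fails the run):
1. the rail is home: against the fence and the end stop (x of rail in the frame of jig_corner above -0.027 m and y of rail in the frame of jig_corner above -0.132 m and angle between the y axis of rail and the y axis of jig_corner, either way round below 0.015 rad), for 0.2 s.
2. the knob's clutch has clicked with the foot pressing on the rail (angle between the x axis of knob_grip and the x axis of spindle, either way round above 0.3 rad and contact force between spindle and rail above 30 N), for 0.1 s.
At the end, for the whole second after the job is handed in: The rail is at rest on the bed within 2 mm of the fence and of the stop's setting and within 0.015 rad of the fence's line; the clutch has slipped past one notch and no more (wing 0.3 to 0.9 rad past the spindle's mark) and the foot presses on the rail with over 30 N (all of step 1 and all of step 2 and z of rail in the frame of jig_corner below 0.003 m and angle between the x axis of knob_grip and the x axis of spindle, either way round below 0.9 rad and linear speed of rail below 0.01 m/s); the robot touches nothing.
It fails at once if the end stop is knocked more than 2 mm off its setting (distance of stop_face from where it was at the start of the episode above 0.002 m).
It fails at once if the clutch is run on to a second click (angle between the x axis of knob_grip and the x axis of spindle, either way round above 0.9 rad).
It fails at once if the lamp is shifted or knocked over (distance of lamp from where it was at the start of the episode above 0.03 m or angle between lamp's own z axis and vertical above 0.3 rad).
It fails at once if the sanding block or the try square is shifted (distance of any of sander, square from where it was at the start of the episode above 0.03 m).
It also fails if it takes over 72 s, if anything falls off the work surface, if the arm or the gripper's body presses on something with over 40 N, if the wrist force passes 120 N, or if a joint passes its speed limit or range.

## Working session

There is one attempt and no reset: what is moved stays moved. The work goes in short steps, Python scripts to look and compute and a tool call to move; the robot and the scene stay as the last step left them, time stands still between calls to the robot, and variables do not carry over. Pictures are saved under pics/ and viewed, at most 10 in all, crops included, and the job is handed in when it is done.

Besides the shell and the picture viewer there is one more tool, called after "Request:" by a JSON object that holds its "method" and its "body". send_rows: Moves the arm, as the interface text tells. Its arguments: {"type":"object","properties":{"delta_pos":{"type":"array","items":{"type":"array","items":{"type":"number"}}},"twist":{"type":"array","items":{"type":"array","items":{"type":"number"}}},"jaw":{"type":"number"},"newtons":{"type":"number"}},"required":["delta_pos","twist"]}

```bash
ls; mkdir -p pics; python3 - <<'E'
from cell import manip,cams
import cv2,numpy as np
for n in("side","top"):
    d=cams.get_image(n);cv2.imwrite(f"pics/{n}0.png",d["img"][:,:,::-1])
    np.savez(f"{n}0.npz",**d)
    R=cv2.Rodrigues(np.array(d["rvec"]))[0];print(n,-R.T@np.array(d["tvec"]).ravel(),d["intrinsics"],d["distortion"])
print(manip.state(),manip.hold_point_z)
E
```

```text
pics
side [-0.15771371 -1.07567388  0.8803702 ] [[606.79403632   0.         320.18460879]
 [  0.         606.79403632 247.69494585]
 [  0.           0.           1.        ]] [-0.16804917  0.          0.          0.          0.        ]
top [ 0.24347546 -0.01901611  1.64958261] [[554.98060218   0.         316.47074572]
 [  0.         554.98060218 238.96375616]
 [  0.           0.           1.        ]] [-0.17401878  0.          0.          0.          0.        ]
{'clock': 0.1, 'q': array([-1.35957669,  0.43514844,  0.02495476,  1.57399425, -0.0116071 ,
        1.1339994 , -0.07508324]), 'joint_vel': array([-1.97789719e-05, -2.80975854e-03,  6.22522618e-04, -2.84927358e-03,
       -2.32120026e-04, -1.18758964e-03, -1.60180048e-03]), 'tau': array([ 2.87810653e-03, -6.71749520e+01,  1.02791481e+00, -3.16901565e+01,
        1.56937656e-02,  7.32215165e-03,  1.05840550e-05]), 'tool_pos': array([0.19283236, 0.59403799, 0.23061183]), 'eef_rot': array([-5.32856947e-05,  1.56285694e-01,  9.87711643e-01, -7.00230087e-04]), 'wrist_force': array([-0.19793377, -0.30718911, -0.042018  ]), 'torque': array([-0.01550707,  0.03461084,  0.04490454]), 'grip_force': 0.0, 'gripper_width': 0.08537705589063131} -0.0187
```

View pics/top0.png

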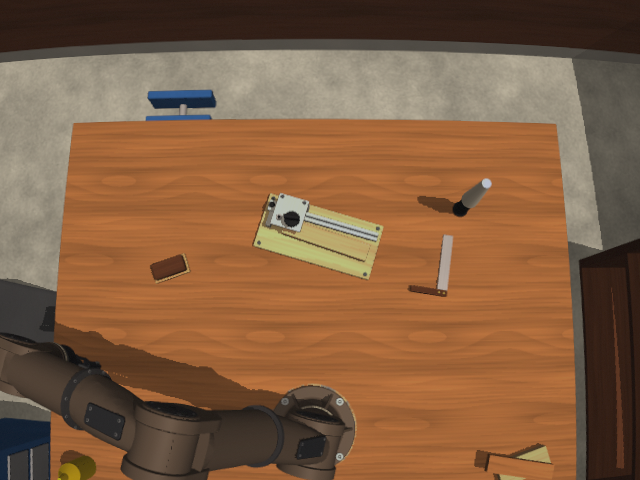

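View pics/side0.png

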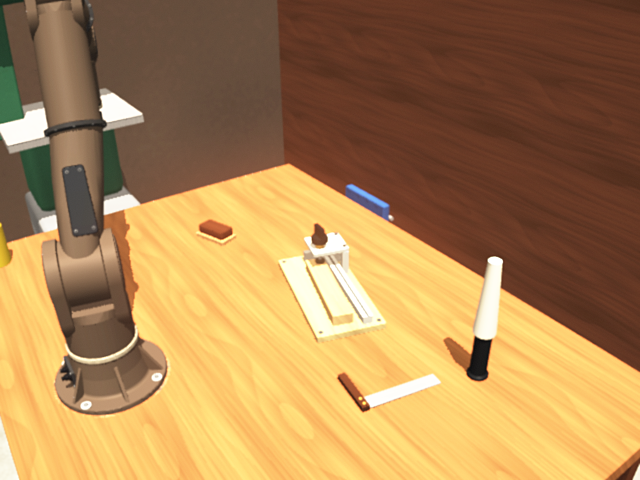

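The top view shows the jig with bed corners at about (268,194), (383,227), (369,278), (254,244) and the knob at (291,218). The sander, square and lamp are well clear of it.

```bash
python3 - <<'E'
import cv2
a=cv2.imread("pics/top0.png")[185:285,245:393];b=cv2.imread("pics/side0.png")[215:345,270:390]
a=cv2.resize(a,None,fx=5,fy=5,interpolation=cv2.INTER_CUBIC);b=cv2.resize(b,None,fx=4.5,fy=4.5,interpolation=cv2.INTER_CUBIC)
cv2.imwrite("pics/topc.png",a);cv2.imwrite("pics/sidec.png",b)
E
```

```text
(no output)
```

View pics/topc.png

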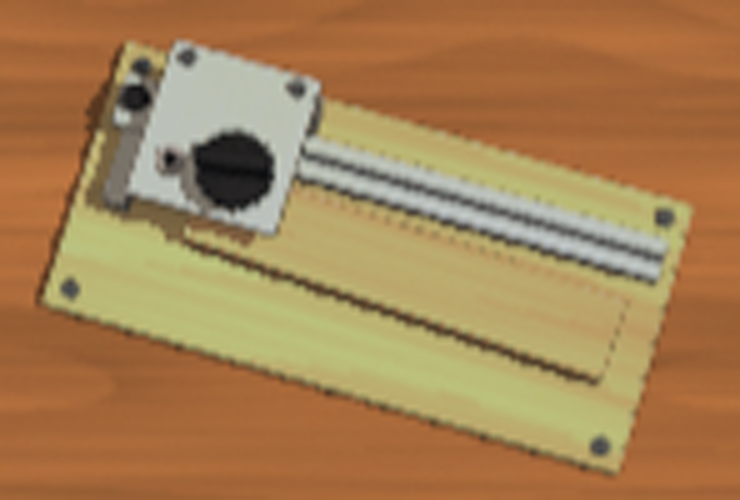

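View pics/sidec.png

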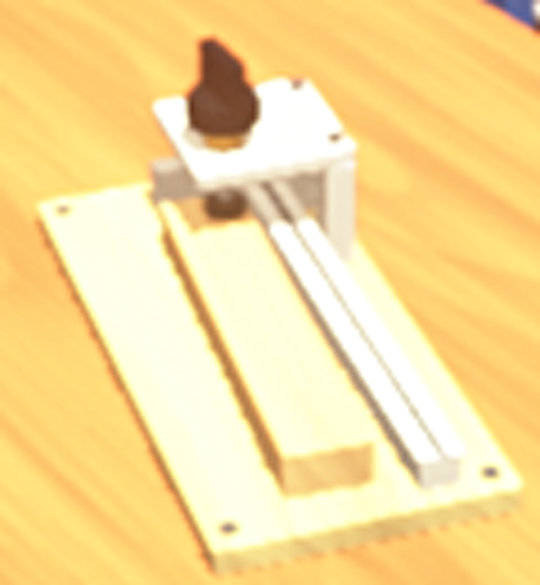

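```bash
cat > h.py <<'E'
import numpy as np,cv2
from scipy.optimize import least_squares
def proj(d,P): return cv2.projectPoints(np.array(P,float).reshape(-1,1,3),d["rvec"],d["tvec"],d["intrinsics"],d["distortion"])[0].reshape(-1,2)
def ray(d,uv,z):
    n=cv2.undistortPoints(np.array(uv,float).reshape(-1,1,2),d["intrinsics"],d["distortion"]).reshape(-1,2)
    R=cv2.Rodrigues(np.array(d["rvec"]))[0];c=-R.T@np.array(d["tvec"]).ravel()
    v=np.c_[n,np.ones(len(n))]@R; s=(z-c[2])/v[:,2]; return c+v*s[:,None]
def pl(p,P):
    P=np.array(P,float);c,s=np.cos(p[2]),np.sin(p[2])
    return np.c_[p[0]+c*P[:,0]-s*P[:,1],p[1]+s*P[:,0]+c*P[:,1],P[:,2]]
def fit(obs,p0): # obs: (cam, local pts (z world), pixels)
    f=lambda p:np.concatenate([(proj(d,pl(p,P))-uv).ravel() for d,P,uv in obs])
    r=least_squares(f,p0,loss="soft_l1");return r.x,r.fun.reshape(-1,2)
E
cat > m.py <<'E'
from h import *
T=np.load("top0.npz");S=np.load("side0.npz")
t=lambda a:(np.array(a)+.5)/5-.5+[245,185]
s=lambda a:(np.array(a)+.5)/4.5-.5+[270,215]
C=np.array([[55,35,18],[55,-325,18],[-115,-325,18],[-115,35,18]])/1e3
ut=t([[125,42],[692,207],[617,474],[40,303]]);us=s([[520,492],[212,553],[40,208]])
print(ray(T,ut,.018).round(4),ray(S,us,.018).round(4))
J,r=fit([(T,C,ut),(S,C[1:],us)],[.55,0.1,-.2]);print("jig",J,r.round(1).tolist())
Ct=np.array([[25,-130,48],[-25,-130,48]])/1e3
rt=t([[627,300],[603,378]]);rs=s([[372,445],[282,458]])
RB=np.array([[25,-130,18],[-25,-130,18]])/1e3;rb=s([[370,480],[290,492]])
print(ray(T,rt,.048).round(4),ray(S,rs,.048).round(4),ray(S,rb,.018).round(4))
Rl,r=fit([(T,Ct,rt),(S,Ct,rs),(S,RB,rb)],J-[.03,.13,0]);print("rail",Rl,r.round(1).tolist())
c,sn=np.cos(J[2]),np.sin(J[2]);print("rail in jig",np.array([[c,sn],[-sn,c]])@(Rl-J)[:2],Rl[2]-J[2])
print("axis",pl(J,[[-.025,-.065,0]]), "home", pl(J,[[-.025,-.13,0]]))
print("back", proj(T,pl(J,[[0,0,.018],[0,-.325,.04],[-.025,-.065,.13]])))
E
python3 m.py
```

```text
[[ 0.6955  0.1318  0.018 ]
 [ 0.5943 -0.2121  0.018 ]
 [ 0.4325 -0.1649  0.018 ]
 [ 0.5336  0.1793  0.018 ]] [[ 0.5895 -0.2169  0.018 ]
 [ 0.4315 -0.1657  0.018 ]
 [ 0.5328  0.1735  0.018 ]]
jig [ 0.63392997  0.11319763 -0.28940842] [[0.3, -0.3], [0.6, 0.1], [0.2, 0.5], [-0.1, -0.0], [0.7, -1.3], [-0.3, 0.0], [-0.9, -1.0]]
[[ 0.5318 -0.1692  0.048 ]
 [ 0.4854 -0.1546  0.048 ]] [[ 0.5271 -0.1716  0.048 ]
 [ 0.4832 -0.1538  0.048 ]] [[ 0.5326 -0.1631  0.018 ]
 [ 0.4927 -0.1472  0.018 ]]
rail [ 0.5452999  -0.03596164 -0.29083279] [[-0.5, -0.1], [-0.4, 0.4], [0.7, -1.5], [0.2, -0.2], [1.0, 1.0], [-1.5, 2.6]]
rail in jig [-0.04237634 -0.16824989] -0.0014243628170903522
axis [[0.59141961 0.05803543 0.        ]] home [[ 0.57286956 -0.00426141  0.        ]]
back [[275.27152915 212.66630298]
 [379.52143768 241.98032865]
 [291.53244282 218.16251257]]
```

Request:
{"method": "send_rows", "body": {"delta_pos": [[-0.545,-0.44,-0.05],[-0.545,-0.44,-0.05],[-0.545,-0.44,-0.05],[-0.545,-0.44,-0.05],[-0.545,-0.44,-0.05],[-0.545,-0.44,-0.05],[-0.545,-0.44,-0.05],[-0.545,-0.44,-0.05]], "twist": [[0,0,0],[0,0,0],[0,0,0],[0,0,0],[0,0,0],[0,0,0],[0,0,0],[0,0,0]], "jaw": 0}}

```text
clock: 1.1
tool_pos: [0.377, 0.3114, 0.2552]
eef_rot: [-0.0, 0.156, 0.988, -0.0]
wrist_force: [0.7, 0.5, -0.3]
gripper_width: -0.0003
grip_force: 0.0
```

Request:
{"method": "send_rows", "body": {"delta_pos": [[-0.545,-0.44,-0.05],[-0.545,-0.44,-0.05],[-0.545,-0.44,-0.05],[-0.545,-0.44,-0.05],[-0.545,-0.44,-0.05],[-0.545,-0.44,-0.05],[-0.545,-0.44,-0.05],[-0.545,-0.44,-0.05],[0,0,0]], "twist": [[0,0,-0.14],[0,0,0],[0,0,0],[0,0,0],[0,0,0],[0,0,0],[0,0,0],[0,0,0],[0,0,0]]}}

```text
clock: 2.22
tool_pos: [0.5672, 0.0313, 0.2791]
eef_rot: [0.0, 0.147, 0.989, -0.001]
wrist_force: [0.5, -0.5, -0.7]
gripper_width: -0.0001
grip_force: 0.0
```

```bash
cat >> h.py <<'E'
J=np.array([.63393,.113198,-.28941])
def st():
    from cell import manip
    from scipy.spatial.transform import Rotation as Ro
    s=manip.state();q=s["eef_rot"];R=Ro.from_quat([*q[1:],q[0]]).as_matrix()
    return s,R
def go(jx,jy,z):
    s,R=st();w=pl(J,[[jx,jy,z]])[0];d=R.T@(w-s["tool_pos"])/.06
    c,sn=np.cos(J[2]),np.sin(J[2]);A=np.array([[c,sn,0],[-sn,c,0],[0,0,1]])
    print("t",s["clock"].__round__(2),"jigpos",(A@(s["tool_pos"]-[*J[:2],0])).round(4),"F jig",(A@s["wrist_force"]).round(2),"Tz",s["torque"].round(3),"units",d.round(3),"w",round(s["gripper_width"],4),"q",s["q"].round(2),"tilt",R[2].round(3),"yawy",round(np.arctan2(R[1,1],R[0,1]),4))
E
python3 - <<'E'
from h import *
from cell import cams
d=cams.get_image("wrist");np.savez("w0.npz",**d);cv2.imwrite("pics/w0.png",d["img"][:,:,::-1])
go(-.085,-.168,.15)
R=cv2.Rodrigues(d["rvec"])[0];print(-R.T@d["tvec"].ravel())
E
```

```text
t 2.27 jigpos [-0.0421 -0.0955  0.2789] F jig [-0.93 -0.15  0.47] Tz [ 0.068  0.007 -0.01 ] units [ 0.71  -1.209  2.149] w 0.0002 q [-0.42  0.31  0.36  1.67 -0.11  1.19  1.24] tilt [ 0.    -0.001 -1.   ] yawy 1.2784
[0.50063596 0.05133598 0.42218175]
```

View pics/w0.png

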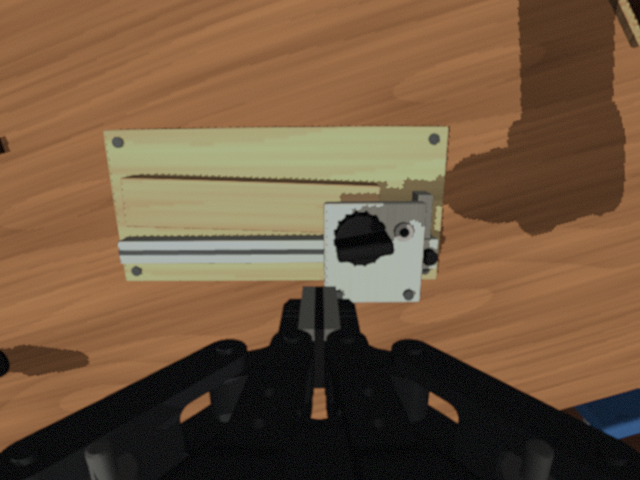

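```bash
cat > m2.py <<'E'
from h import *
W=np.load("w0.npz")
C=np.array([[55,35,18],[55,-325,18],[-115,-325,18],[-115,35,18]])/1e3
uw=np.array([[436,279],[127,281],[105,131],[449,126]],float)
print(ray(W,uw,.018).round(4)); print("Jw",*[x.round(4) for x in fit([(W,C,uw)],J)])
rw=np.array([[121,178],[125,236]],float)
print("rail end",ray(W,rw,.048).round(4))
im=W["img"][195:285,315:430]; g=np.clip(im.astype(float)*3.5,0,255).astype(np.uint8)
cv2.imwrite("pics/w0c.png",cv2.resize(g,None,fx=6,fy=6,interpolation=cv2.INTER_CUBIC)[:,:,::-1])
E
python3 m2.py
```

```text
[[ 0.6988  0.1312  0.018 ]
 [ 0.5977 -0.2121  0.018 ]
 [ 0.4365 -0.1633  0.018 ]
 [ 0.5367  0.1797  0.018 ]]
Jw [ 0.6372  0.1143 -0.2856] [[ 1.2256  0.5386]
 [-0.4007  0.7884]
 [-2.0552 -0.557 ]
 [ 0.5594 -0.1271]]
rail end [[ 0.4876 -0.1513  0.048 ]
 [ 0.5438 -0.173   0.048 ]]
```

View pics/w0c.png

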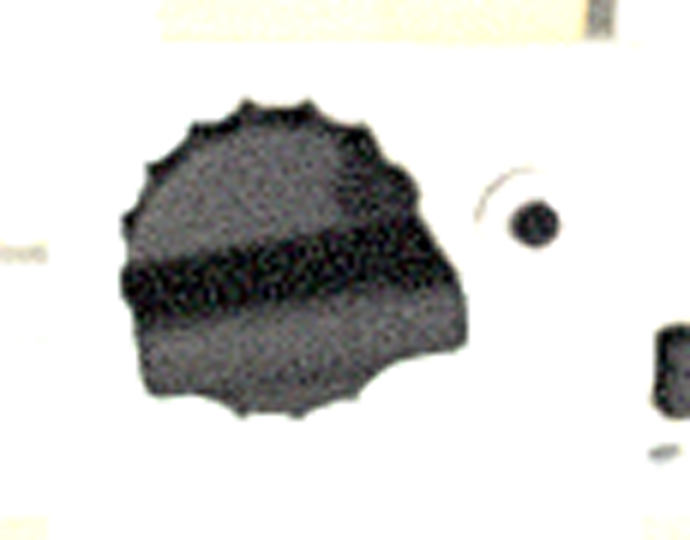

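```bash
sed -i 's/^J=.*/J=np.array([.6355,.1138,-.2875])/' h.py; python3 - <<'E'
from h import *
W=np.load("w0.npz")
f=lambda a:(np.array(a,float)+.5)/6-.5+[315,195]
print("axis",pl(J,[[-.025,-.065,0]])[0])
for z in(.12,.13,.14,.15,.16):
    p=ray(W,f([[140,325],[458,287],[150,390],[465,347]]),z);c=p.mean(0)
    a=p[1]-p[0];b=p[3]-p[2];print(z,c.round(4),np.arctan2(a[1],a[0]).round(3),np.arctan2(b[1],b[0]).round(3),np.linalg.norm(a).round(4),np.linalg.norm(p[2]-p[0]).round(4))
T=np.load("top0.npz");go(-.085,-.168,.12);go(-.085,-.168,.035)
E
```

```text
axis [0.59309498 0.05855677 0.        ]
0.12 [0.6064 0.0591 0.12  ] 1.401 1.419 0.0444 0.0097
0.13 [0.6029 0.0589 0.13  ] 1.401 1.419 0.043 0.0094
0.14 [0.5994 0.0586 0.14  ] 1.401 1.419 0.0415 0.0091
0.15 [0.5959 0.0583 0.15  ] 1.401 1.419 0.04 0.0088
0.16 [0.5924 0.0581 0.16  ] 1.401 1.419 0.0386 0.0084
t 2.27 jigpos [-0.0436 -0.0965  0.2789] F jig [-0.93 -0.15  0.47] Tz [ 0.068  0.007 -0.01 ] units [ 0.683 -1.194  2.649] w 0.0002 q [-0.42  0.31  0.36  1.67 -0.11  1.19  1.24] tilt [ 0.    -0.001 -1.   ] yawy 1.2784
t 2.27 jigpos [-0.0436 -0.0965  0.2789] F jig [-0.93 -0.15  0.47] Tz [ 0.068  0.007 -0.01 ] units [ 0.682 -1.192  4.066] w 0.0002 q [-0.42  0.31  0.36  1.67 -0.11  1.19  1.24] tilt [ 0.    -0.001 -1.   ] yawy 1.2784
```

Request:
{"method": "send_rows", "body": {"delta_pos": [[0.425,-0.6,0.2],[0.425,-0.59,0.2],[0,0,0.75],[0,0,0.75],[0,0,0.75],[0,0,0.75],[0,0,0.5],[0,0,0.25],[0,0,0]], "twist": [[0,0,-0.03],[0,0,0],[0,0,0],[0,0,0],[0,0,0],[0,0,0],[0,0,0],[0,0,0],[0,0,0]]}}

```text
clock: 3.4
tool_pos: [0.4965, -0.0182, 0.0299]
eef_rot: [-0.001, 0.141, 0.99, 0.0]
wrist_force: [1.2, 0.3, 0.0]
gripper_width: 0.0002
grip_force: 0.0
```

```bash
python3 -c "
from h import *
go(-.038-.025-.0,-.168,.03)"
```

```text
t 3.4 jigpos [-0.0959 -0.166   0.0299] F jig [1.06 0.67 0.05] Tz [-0.021 -0.022 -0.014] units [-0.548 -0.035 -0.002] w 0.0002 q [-0.27  0.52  0.27  2.1  -0.25  0.56  1.47] tilt [ 0.001 -0.    -1.   ] yawy 1.2874
```

Request:
{"method": "send_rows", "body": {"delta_pos": [[-0.1,0,0],[-0.1,0,0],[-0.08,0,0],[-0.08,0,0],[-0.07,0,0],[-0.03,0,0]], "twist": [[0,0,0],[0,0,0],[0,0,0],[0,0,0],[0,0,0],[0,0,0]]}}

```text
clock: 4.15
tool_pos: [0.5231, -0.0266, 0.0302]
eef_rot: [-0.001, 0.142, 0.99, 0.0]
wrist_force: [-3.6, 0.9, 3.6]
gripper_width: 0.0
grip_force: 2.1
```

Request:
{"method": "send_rows", "body": {"delta_pos": [[-0.03,0,0],[-0.02,0,0],[0,0,0]], "twist": [[0,0,0],[0,0,0],[0,0,0]]}}

```text
clock: 4.53
tool_pos: [0.5262, -0.0277, 0.0302]
eef_rot: [-0.0, 0.142, 0.99, -0.0]
wrist_force: [-4.4, 0.5, 1.3]
gripper_width: 0.0002
grip_force: 1.7
```

Request:
{"method": "send_rows", "body": {"delta_pos": [[-0.02,0,0],[-0.02,0,0],[0,0,0]], "twist": [[0,0,0],[0,0,0],[0,0,0]]}}

```text
clock: 4.9
tool_pos: [0.5294, -0.0282, 0.0304]
eef_rot: [0.001, 0.142, 0.99, 0.0]
wrist_force: [-2.0, 0.5, -1.3]
gripper_width: -0.0
grip_force: 0.4
```

```bash
python3 -c "
from h import *
go(-.061,-.168,.03)"
```

```text
t 4.9 jigpos [-0.0614 -0.1662  0.0304] F jig [-2.01 -0.09 -1.31] Tz [-0.073  0.155 -0.028] units [-0.007 -0.029  0.007] w -0.0 q [-0.25  0.55  0.27  2.02 -0.25  0.6   1.48] tilt [-0.001  0.    -1.   ] yawy 1.2866
```

Request:
{"method": "send_rows", "body": {"delta_pos": [[-0.02,0,0],[-0.02,0,0],[0,0,0]], "twist": [[0,0,0],[0,0,0],[0,0,0]]}}

```text
clock: 5.28
tool_pos: [0.5298, -0.0284, 0.0302]
eef_rot: [-0.001, 0.142, 0.99, 0.0]
wrist_force: [-6.5, 1.4, 4.9]
gripper_width: -0.0001
grip_force: 3.2
```

Request:
{"method": "send_rows", "body": {"delta_pos": [[-0.02,0,0],[-0.02,0,0],[0,0,0]], "twist": [[0,0,0],[0,0,0],[0,0,0]]}}

```text
clock: 5.65
tool_pos: [0.5298, -0.0284, 0.0299]
eef_rot: [-0.003, 0.141, 0.99, 0.0]
wrist_force: [-12.6, 3.1, 9.8]
gripper_width: -0.0001
grip_force: 6.7
```

Request:
{"method": "send_rows", "body": {"delta_pos": [[0.3,0,0],[0.3,0,0],[0,-0.7,0],[0,-0.7,0],[0,-0.7,0],[0,-0.7,0],[0,0,0]], "twist": [[0,0,0],[0,0,0],[0,0,0],[0,0,0],[0,0,0],[0,0,0],[0,0,0]]}}

```text
clock: 6.52
tool_pos: [0.4514, -0.1847, 0.0308]
eef_rot: [0.001, 0.145, 0.989, -0.001]
wrist_force: [0.4, 0.3, 0.4]
gripper_width: -0.0001
grip_force: 0.0
```

```bash
python3 -c "
from h import *
go(-.025,-.33,.03)"
```

```text
t 6.53 jigpos [-0.0919 -0.3384  0.0308] F jig [0.3  0.41 0.43] Tz [ 0.05  -0.012 -0.015] units [-1.114  0.143  0.016] w -0.0001 q [ 0.09  0.5   0.25  2.12 -0.23  0.54  1.79] tilt [-0.002 -0.002 -1.   ] yawy 1.2807
```

Request:
{"method": "send_rows", "body": {"delta_pos": [[-0.56,0,0],[-0.55,0,0],[0,0.15,0],[0,0.15,0],[0,0.12,0],[0,0.12,0],[0,0.1,0],[0,0.1,0],[0,0.06,0],[0,0,0]], "twist": [[0,0,0],[0,0,0],[0,0,0],[0,0,0],[0,0,0],[0,0,0],[0,0,0],[0,0,0],[0,0,0],[0,0,0]]}}

```text
clock: 7.78
tool_pos: [0.5286, -0.1531, 0.0302]
eef_rot: [-0.0, 0.142, 0.99, -0.0]
wrist_force: [-1.8, -2.9, -0.0]
gripper_width: 0.0002
grip_force: 1.4
```

```bash
python3 -c "
from h import *
go(-.025,-.2745,.03)"
```

```text
t 7.78 jigpos [-0.0268 -0.2862  0.0302] F jig [-0.95 -3.26 -0.01] Tz [-0.405  0.578  0.06 ] units [-0.03   0.195  0.004] w 0.0002 q [-0.    0.57  0.26  1.97 -0.24  0.63  1.7 ] tilt [ 0.001 -0.    -1.   ] yawy 1.2864
```

Request:
{"method": "send_rows", "body": {"delta_pos": [[0,0.06,0],[0,0.06,0],[0,0.04,0],[0,0,0]], "twist": [[0,0,0],[0,0,0],[0,0,0],[0,0,0]]}}

```text
clock: 8.28
tool_pos: [0.5318, -0.1436, 0.0302]
eef_rot: [-0.0, 0.141, 0.99, 0.0]
wrist_force: [-2.9, -2.2, -0.4]
gripper_width: -0.0001
grip_force: 1.3
```

Request:
{"method": "send_rows", "body": {"delta_pos": [[0,0.03,0],[0,0.03,0],[0,0,0]], "twist": [[0,0,0],[0,0,0],[0,0,0]]}}

```text
clock: 8.65
tool_pos: [0.5327, -0.1407, 0.0303]
eef_rot: [-0.0, 0.142, 0.99, -0.0]
wrist_force: [-3.0, -3.1, -0.6]
gripper_width: -0.0006
grip_force: 2.0
```

```bash
python3 -c "
from h import *
go(-.025,-.2745,.03)"
```

```text
t 8.65 jigpos [-0.0264 -0.2732  0.0303] F jig [-2.04 -3.83 -0.58] Tz [-0.728  0.704  0.029] units [-0.023 -0.022  0.005] w -0.0006 q [-0.03  0.57  0.26  1.97 -0.24  0.63  1.68] tilt [-0. -0. -1.] yawy 1.2864
```

Request:
{"method": "send_rows", "body": {"delta_pos": [[0,0.03,0],[0,0.03,0],[0,0,0]], "twist": [[0,0,0],[0,0,0],[0,0,0]]}}

```text
clock: 9.02
tool_pos: [0.5327, -0.1404, 0.0303]
eef_rot: [-0.0, 0.143, 0.99, -0.002]
wrist_force: [-6.3, -12.6, -0.1]
gripper_width: -0.0003
grip_force: 6.9
```

Request:
{"method": "send_rows", "body": {"delta_pos": [[0,0.03,0],[0,0.03,0],[0,0,0]], "twist": [[0,0,0],[0,0,0],[0,0,0]]}}

```text
clock: 9.4
tool_pos: [0.5328, -0.1403, 0.0304]
eef_rot: [-0.0, 0.145, 0.989, -0.003]
wrist_force: [-8.5, -22.1, 0.8]
gripper_width: -0.0001
grip_force: 11.8
```

Request:
{"method": "send_rows", "body": {"delta_pos": [[0,-0.5,0],[0.57,0,0],[0.57,0,0],[0,0.8,0],[0,0.8,0],[0,0.8,0],[0,0,0]], "twist": [[0,0,0],[0,0,0],[0,0,0],[0,0,0],[0,0,0],[0,0,0],[0,0,0]]}}

```text
clock: 10.28
tool_pos: [0.5034, 0.0007, 0.0306]
eef_rot: [0.001, 0.138, 0.99, 0.002]
wrist_force: [-0.3, 0.2, -0.2]
gripper_width: 0.0001
grip_force: 0.0
```

```bash
python3 -c "
from h import *
go(-.0605,-.155,.03)"
```

```text
t 10.28 jigpos [-0.0946 -0.1459  0.0306] F jig [-0.4   0.14 -0.2 ] Tz [-0.008  0.003 -0.003] units [-0.567 -0.158  0.01 ] w 0.0001 q [-0.31  0.52  0.27  2.09 -0.26  0.56  1.44] tilt [-0.002  0.004 -1.   ] yawy 1.2944
```

Request:
{"method": "send_rows", "body": {"delta_pos": [[-0.15,-0.15,0],[-0.15,0,0],[-0.12,0,0],[-0.1,0,0],[-0.06,0,0],[-0.06,0,0],[-0.05,0,0],[0,0,0]], "twist": [[0,0,0.06],[0,0,0],[0,0,0],[0,0,0],[0,0,0],[0,0,0],[0,0,0],[0,0,0]]}}

```text
clock: 11.28
tool_pos: [0.5312, -0.0237, 0.029]
eef_rot: [-0.007, 0.146, 0.989, 0.0]
wrist_force: [-19.3, 5.7, 14.2]
gripper_width: 0.0001
grip_force: 10.1
```

```bash
python3 -c "
from h import *
go(-.0605,-.155,.03)"
```

```text
t 11.28 jigpos [-0.061  -0.1614  0.029 ] F jig [-20.12  -0.    14.24] Tz [ 1.171  3.875 -0.029] units [-0.008  0.107 -0.016] w 0.0001 q [-0.25  0.56  0.27  2.01 -0.26  0.62  1.47] tilt [ 0.013 -0.001 -1.   ] yawy 1.2774
```

Request:
{"method": "send_rows", "body": {"delta_pos": [[0.4,0,0],[0.2,0,-0.2],[0,0,-0.8],[0,0,-0.9],[0,0,-0.9],[0,0,-0.8],[0,0,0],[0,0,0],[0,0,0],[0,0,0]], "twist": [[0,0,0],[0,0,0],[0,0,1],[0,0,1],[0,0,1],[0,0,1],[0,0,1],[0,0,1],[0,0,1],[0,0,1]]}}

```text
clock: 12.52
tool_pos: [0.5039, -0.0153, 0.2473]
eef_rot: [0.0, 0.75, 0.661, 0.001]
wrist_force: [0.5, 0.2, 0.0]
gripper_width: 0.0001
grip_force: 0.0
```

```bash
python3 -c "
from h import *
go(-.025,-.065,.24)"
```

```text
t 12.53 jigpos [-0.0896 -0.1611  0.2473] F jig [0.46 0.38 0.02] Tz [ 0.038 -0.044  0.012] units [1.408 1.32  0.124] w 0.0001 q [-0.67  0.25  0.75  1.88 -0.19  1.08  0.03] tilt [ 0.001  0.001 -1.   ] yawy -0.1261
```

Request:
{"method": "send_rows", "body": {"delta_pos": [[0.47,0.44,0],[0.47,0.44,0],[0.47,0.44,0],[0,0,0],[0,0,0]], "twist": [[0,0,0.2],[0,0,0],[0,0,0],[0,0,0],[0,0,0]], "jaw": 60}}

```text
clock: 13.15
tool_pos: [0.5939, 0.0565, 0.2468]
eef_rot: [0.0, 0.76, 0.65, -0.0]
wrist_force: [-0.2, -1.2, -0.6]
gripper_width: 0.0513
grip_force: 0.0
```

```bash
python3 - <<'E'
from h import *
from cell import cams
d=cams.get_image("wrist");np.savez("w1.npz",**d)
t=cams.get_image("top");np.savez("t1.npz",**t)
go(-.025,-.065,.21)
w=np.clip(d["img"].astype(float)*1.8,0,255).astype(np.uint8)
a=cv2.resize(t["img"][185:285,245:393],(592,400),interpolation=cv2.INTER_CUBIC)
w=cv2.resize(w,(200*4//2,150*2)) 
cv2.imwrite("pics/t1.png",a[:,:,::-1]);cv2.imwrite("pics/w1.png",np.clip(d["img"].astype(float)*1.8,0,255).astype(np.uint8)[:,:,::-1])
E
```

```text
t 13.25 jigpos [-0.0238 -0.0672  0.2469] F jig [ 0.27  0.54 -0.03] Tz [-0.038  0.006  0.028] units [ 0.038 -0.015  0.615] w 0.0512 q [-0.67  0.43  0.71  1.67 -0.3   1.16 -0.04] tilt [ 0.  0. -1.] yawy -0.1565
```

View pics/w1.png

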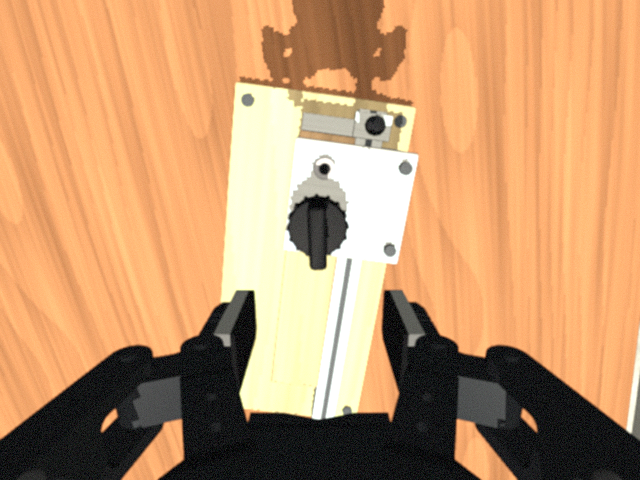

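```bash
python3 - <<'E'
from h import *
S=np.load("side0.npz");W=np.load("w1.npz");W0=np.load("w0.npz")
a=pl(J,[[-.025,-.065,0]])[0];d=np.array([np.cos(1.41),np.sin(1.41),0])*.0215
for z in(.145,.15,.155,.16,.165):
    P=np.array([a+d,a-d])+[0,0,z]
    print(z,((proj(S,P)-[270,215]+.5)*4.5-.5).round(0).tolist(),proj(W,P).round(1).tolist(),((proj(W0,P)-[315,195]+.5)*6-.5).round(0).tolist())
P=np.array([a+[0,0,.097]]);print(proj(W,pl(J,[[-.05,-.095,.097],[.045,-.005,.097],[.045,-.095,.097]])).round(0).tolist())
E
```

```text
0.145 [[208.0, 54.0], [240.0, 86.0]] [[315.3, 202.4], [315.2, 264.3]] [[462.0, 283.0], [127.0, 326.0]]
0.15 [[208.0, 46.0], [240.0, 78.0]] [[315.3, 203.9], [315.1, 266.8]] [[470.0, 295.0], [129.0, 339.0]]
0.155 [[207.0, 38.0], [239.0, 70.0]] [[315.2, 205.4], [315.1, 269.5]] [[477.0, 307.0], [131.0, 351.0]]
0.16 [[207.0, 30.0], [239.0, 62.0]] [[315.1, 207.0], [315.0, 272.2]] [[485.0, 319.0], [132.0, 364.0]]
0.165 [[207.0, 23.0], [239.0, 54.0]] [[315.0, 208.7], [314.9, 275.1]] [[493.0, 332.0], [134.0, 378.0]]
[[280.0, 250.0], [418.0, 153.0], [396.0, 264.0]]
```

Request:
{"method": "send_rows", "body": {"delta_pos": [[0.03,0,0.6],[0,0,0.6],[0,0,0.4],[0,0,0.2],[0,0,0.1],[0,0,0.07],[0,0,0]], "twist": [[0,0,0],[0,0,0],[0,0,0],[0,0,0],[0,0,0],[0,0,0],[0,0,0]]}}

```text
clock: 14.12
tool_pos: [0.5947, 0.059, 0.1285]
eef_rot: [0.0, 0.76, 0.65, 0.0]
wrist_force: [0.8, 0.2, 0.5]
gripper_width: 0.0512
grip_force: 0.0
```

Request:
{"method": "send_rows", "body": {"delta_pos": [[0,0,0],[0,0,0],[0,0,0],[0,0,0],[0,0,0],[0,0,0]], "twist": [[0,0,0],[0,0,0],[0,0,0],[0,0,0],[0,0,0],[0,0,0]], "jaw": 0, "newtons": 50}}

```text
clock: 14.88
tool_pos: [0.5936, 0.0594, 0.1297]
eef_rot: [-0.001, 0.76, 0.65, 0.0]
wrist_force: [-9.3, 1.4, 18.8]
gripper_width: 0.0107
grip_force: 52.6
```

```bash
python3 -c "
from h import *
go(-.025,-.065,.128)"
```

```text
t 14.88 jigpos [-0.0248 -0.0641  0.1297] F jig [-9.33 -1.33 18.85] Tz [0.315 2.248 0.034] units [-0.015 -0.006  0.029] w 0.0107 q [-0.62  0.55  0.64  1.8  -0.4   0.93  0.04] tilt [ 0.002 -0.002 -1.   ] yawy -0.1549
```

Request:
{"method": "send_rows", "body": {"delta_pos": [[0,-0.018,-0.03],[0,0,0]], "twist": [[0,0,0],[0,0,0]]}}

```text
clock: 15.12
tool_pos: [0.5934, 0.0594, 0.13]
eef_rot: [-0.0, 0.76, 0.65, 0.0]
wrist_force: [-1.4, 0.2, 0.9]
gripper_width: 0.0112
grip_force: 51.3
```

```bash
python3 -c "
from h import *
go(-.025,-.065,.128)"
```

```text
t 15.12 jigpos [-0.025  -0.0641  0.13  ] F jig [-1.38 -0.23  0.86] Tz [0.178 0.245 0.063] units [-0.015 -0.002  0.034] w 0.0112 q [-0.62  0.55  0.64  1.8  -0.4   0.93  0.04] tilt [ 0.  0. -1.] yawy -0.1548
```

Request:
{"method": "send_rows", "body": {"delta_pos": [[0,0,0.0036],[0,0,0.0036],[0,0,0.0036],[0,0,0.0036]], "twist": [[0,0,0.5],[0,0,0.5],[0,0,0.5],[0,0,0.5]]}}

```text
clock: 15.62
tool_pos: [0.5935, 0.0593, 0.1293]
eef_rot: [-0.0, 0.862, 0.507, 0.0]
wrist_force: [-1.6, 0.9, 1.6]
gripper_width: 0.0112
grip_force: 51.8
```

```bash
python3 -c "
from h import *
go(-.025,-.065,.13)"
```

```text
t 15.62 jigpos [-0.0248 -0.0641  0.1293] F jig [-1.82  0.35  1.56] Tz [0.107 0.276 0.191] units [-0.015  0.    -0.012] w 0.0112 q [-0.68  0.57  0.74  1.81 -0.47  0.94 -0.25] tilt [ 0.  0. -1.] yawy -0.5065
```

Request:
{"method": "send_rows", "body": {"delta_pos": [[0,0,0.0036],[0,0,0.0036],[0,0,0.0036]], "twist": [[0,0,0.5],[0,0,0.5],[0,0,0.5]]}}

```text
clock: 16.0
tool_pos: [0.5936, 0.0592, 0.1286]
eef_rot: [0.0, 0.921, 0.391, 0.0]
wrist_force: [-1.1, -0.6, 1.3]
gripper_width: 0.0112
grip_force: 51.7
```

```bash
python3 -c "
from h import *
go(-.025,-.065,.13)"
```

```text
t 16.0 jigpos [-0.0247 -0.0642  0.1286] F jig [-0.89 -0.92  1.29] Tz [0.027 0.246 0.161] units [-0.013  0.002 -0.023] w 0.0112 q [-0.72  0.6   0.81  1.81 -0.52  0.96 -0.46] tilt [ 0.  0. -1.] yawy -0.7683
```

Request:
{"method": "send_rows", "body": {"delta_pos": [[0,0,0.0036],[0,0,0.0036],[0,0,0.0036]], "twist": [[0,0,0.5],[0,0,0.5],[0,0,0.5]]}}

```text
clock: 16.38
tool_pos: [0.5936, 0.0591, 0.128]
eef_rot: [0.0, 0.964, 0.267, 0.0]
wrist_force: [-1.1, -0.1, 1.2]
gripper_width: 0.0109
grip_force: 51.7
```

```bash
python3 -c "
from h import *
go(-.025,-.065,.13)"
```

```text
t 16.38 jigpos [-0.0246 -0.0643  0.128 ] F jig [-1.03 -0.36  1.23] Tz [-0.138  0.207  0.138] units [-0.012  0.003 -0.034] w 0.0109 q [-0.76  0.62  0.88  1.81 -0.57  0.98 -0.67] tilt [ 0.  0. -1.] yawy -1.0302
```

Request:
{"method": "send_rows", "body": {"delta_pos": [[0,0,0.0036],[0,0,0.0036],[0,0,0.0036]], "twist": [[0,0,0.5],[0,0,0.5],[0,0,0.5]]}}

```text
clock: 16.75
tool_pos: [0.5937, 0.059, 0.1273]
eef_rot: [0.0, 0.99, 0.139, 0.0]
wrist_force: [-1.5, -0.7, 0.8]
gripper_width: 0.0115
grip_force: 51.7
```

```bash
python3 -c "
from h import *
go(-.025,-.065,.13)"
```

```text
t 16.75 jigpos [-0.0246 -0.0645  0.1273] F jig [-1.25 -1.14  0.83] Tz [-0.152  0.198  0.153] units [-0.011  0.004 -0.045] w 0.0115 q [-0.8   0.66  0.95  1.82 -0.63  1.   -0.88] tilt [ 0.  0. -1.] yawy -1.292
```

Request:
{"method": "send_rows", "body": {"delta_pos": [[0,0,0.0036],[0,0,0.0036],[0,0,0.0036]], "twist": [[0,0,0.5],[0,0,0.5],[0,0,0.5]]}}

```text
clock: 17.12
tool_pos: [0.5936, 0.0589, 0.1267]
eef_rot: [0.0, 1.0, 0.009, 0.0]
wrist_force: [-1.0, -1.2, 1.2]
gripper_width: 0.0112
grip_force: 51.6
```

```bash
python3 -c "
from h import *
go(-.025,-.065,.13)"
```

```text
t 17.12 jigpos [-0.0246 -0.0645  0.1267] F jig [-0.57 -1.43  1.15] Tz [-0.291  0.192  0.182] units [-0.009  0.005 -0.056] w 0.0112 q [-0.83  0.69  1.02  1.82 -0.68  1.03 -1.09] tilt [ 0.     0.001 -1.   ] yawy -1.5538
```

Request:
{"method": "send_rows", "body": {"delta_pos": [[0,0,0.0036],[0,0,0.0036],[0,0,0.0036]], "twist": [[0,0,0.5],[0,0,0.5],[0,0,0.5]]}}

```text
clock: 17.5
tool_pos: [0.5936, 0.0587, 0.1261]
eef_rot: [0.0, 0.993, -0.122, 0.0]
wrist_force: [-2.4, -1.6, 2.8]
gripper_width: 0.0112
grip_force: 52.1
```

```bash
python3 -c "
from h import *
go(-.025,-.065,.13)"
```

```text
t 17.5 jigpos [-0.0246 -0.0647  0.1261] F jig [-1.86 -2.21  2.83] Tz [-0.356  0.423  0.166] units [-0.007  0.005 -0.065] w 0.0112 q [-0.86  0.72  1.09  1.82 -0.73  1.06 -1.3 ] tilt [ 0.     0.001 -1.   ] yawy -1.8156
```

Request:
{"method": "send_rows", "body": {"delta_pos": [[0,0,0],[0,0,0],[0,0,0],[0,0,-0.4],[0,0,-0.4],[0,0,0],[0,0,0],[0,0,0],[0,0,0],[0,0,0]], "twist": [[0,0,0],[0,0,0],[0,0,0],[0,0,0],[0,0,-1],[0,0,-1],[0,0,-1],[0,0,-1],[0,0,-1],[0,0,-1]], "jaw": 60}}

```text
clock: 18.75
tool_pos: [0.5934, 0.0592, 0.174]
eef_rot: [-0.0, 0.919, 0.395, 0.0]
wrist_force: [-0.5, 0.0, -0.9]
gripper_width: 0.0511
grip_force: 0.0
```

Request:
{"method": "send_rows", "body": {"delta_pos": [[0,0,0],[0,0,0],[0,0,0],[0,0,0],[0,0,0],[0,0,0],[0,0,0],[0,0,0],[0,0,0],[0,0,0]], "twist": [[0,0,-1],[0,0,-1],[0,0,-1],[0,0,-1],[0,0,-1],[0,0,-1],[0,0,-1],[0,0,-1],[0,0,-1],[0,0,-1]]}}

```text
clock: 20.0
tool_pos: [0.5934, 0.059, 0.174]
eef_rot: [0.0, 0.288, 0.958, 0.0]
wrist_force: [-0.6, 0.4, -0.0]
gripper_width: 0.0512
grip_force: 0.0
```

```bash
python3 -c "
from h import *
go(-.0246,-.0647,.1265)"
```

```text
t 20.0 jigpos [-0.0248 -0.0644  0.174 ] F jig [-0.72  0.17 -0.02] Tz [ 0.022  0.001 -0.033] units [-0.004 -0.003  0.791] w 0.0512 q [-0.46  0.45  0.38  1.74 -0.2   0.98  0.98] tilt [-0.  0. -1.] yawy 0.9857
```

Request:
{"method": "send_rows", "body": {"delta_pos": [[0,0,0],[0,0,0.3],[0,0,0.3],[0,0,0.17],[0,0,0]], "twist": [[0,0,-1],[0,0,-0.95],[0,0,0],[0,0,0],[0,0,0]]}}

```text
clock: 20.62
tool_pos: [0.593, 0.059, 0.1271]
eef_rot: [-0.001, 0.125, 0.992, -0.0]
wrist_force: [0.1, -0.4, 0.3]
gripper_width: 0.0511
grip_force: 0.0
```

Request:
{"method": "send_rows", "body": {"delta_pos": [[0,0,0],[0,0,0],[0,0,0],[0,0,0],[0,0,0],[0,0,0]], "twist": [[0,0,0],[0,0,0],[0,0,0],[0,0,0],[0,0,0],[0,0,0]], "jaw": 0}}

```text
clock: 21.38
tool_pos: [0.5937, 0.0589, 0.1284]
eef_rot: [0.0, 0.125, 0.992, 0.0]
wrist_force: [-1.7, -1.9, 6.7]
gripper_width: 0.0111
grip_force: 50.0
```

```bash
python3 -c "
from h import *
go(-.0246,-.0647,.1265)"
```

```text
t 21.38 jigpos [-0.0245 -0.0644  0.1284] F jig [-1.08 -2.28  6.66] Tz [-0.29   0.368  0.09 ] units [ 0.002 -0.004  0.031] w 0.0111 q [-0.39  0.5   0.28  1.78 -0.17  0.89  1.29] tilt [-0.001  0.    -1.   ] yawy 1.3197
```

Request:
{"method": "send_rows", "body": {"delta_pos": [[0,0,-0.012],[0,0,0.0036],[0,0,0.0036],[0,0,0.0036]], "twist": [[0,0,0],[0,0,0.5],[0,0,0.5],[0,0,0.4]]}}

```text
clock: 21.88
tool_pos: [0.5937, 0.0588, 0.1282]
eef_rot: [0.0, 0.246, 0.969, -0.0]
wrist_force: [-2.0, -2.5, 5.8]
gripper_width: 0.0108
grip_force: 50.3
```

```bash
python3 -c "
from h import *
go(-.025,-.065,.13)"
```

```text
t 21.88 jigpos [-0.0245 -0.0646  0.1282] F jig [-1.21 -2.98  5.8 ] Tz [-0.503  0.336  0.28 ] units [ 0.007 -0.008 -0.03 ] w 0.0108 q [-0.43  0.5   0.35  1.79 -0.21  0.89  1.08] tilt [-0.001  0.    -1.   ] yawy 1.0729
```

Request:
{"method": "send_rows", "body": {"delta_pos": [[0,0,0.002],[0,0,0.002]], "twist": [[0,0,0.3],[0,0,0.3]]}}

```text
clock: 22.12
tool_pos: [0.5937, 0.0587, 0.1281]
eef_rot: [0.0, 0.296, 0.955, -0.0]
wrist_force: [-2.0, -3.6, 7.3]
gripper_width: 0.0113
grip_force: 50.6
```

```bash
python3 -c "
from h import *
go(-.025,-.065,.13)"
```

```text
t 22.12 jigpos [-0.0245 -0.0647  0.1281] F jig [-0.95 -4.    7.26] Tz [-0.536  0.405  0.342] units [ 0.006 -0.008 -0.032] w 0.0113 q [-0.45  0.51  0.38  1.79 -0.23  0.89  1.  ] tilt [-0.001  0.    -1.   ] yawy 0.9691
```

Request:
{"method": "send_rows", "body": {"delta_pos": [[0,0,0.002],[0,0,0.002]], "twist": [[0,0,0.3],[0,0,0.3]]}}

```text
clock: 22.38
tool_pos: [0.5937, 0.0587, 0.128]
eef_rot: [0.0, 0.346, 0.938, 0.0]
wrist_force: [-3.2, -2.6, 7.8]
gripper_width: 0.0114
grip_force: 50.9
```

```bash
python3 -c "
from h import *
go(-.025,-.065,.13)"
```

```text
t 22.38 jigpos [-0.0245 -0.0647  0.128 ] F jig [-2.37 -3.41  7.83] Tz [-0.595  0.581  0.402] units [ 0.006 -0.008 -0.034] w 0.0114 q [-0.47  0.51  0.4   1.79 -0.25  0.89  0.91] tilt [-0.001  0.    -1.   ] yawy 0.8643
```

Request:
{"method": "send_rows", "body": {"delta_pos": [[0,0,0],[0,0,0]], "twist": [[0,0,0.3],[0,0,0.3]]}}

```text
clock: 22.62
tool_pos: [0.5936, 0.0586, 0.1279]
eef_rot: [0.0, 0.395, 0.919, -0.0]
wrist_force: [-2.2, -2.5, 7.7]
gripper_width: 0.0113
grip_force: 51.0
```

```bash
python3 -c "
from h import *
go(-.025,-.065,.13)"
```

```text
t 22.62 jigpos [-0.0245 -0.0648  0.1279] F jig [-1.41 -3.05  7.75] Tz [-0.562  0.522  0.384] units [ 0.005 -0.007 -0.035] w 0.0113 q [-0.49  0.51  0.43  1.79 -0.27  0.89  0.82] tilt [-0.001  0.    -1.   ] yawy 0.7597
```

Request:
{"method": "send_rows", "body": {"delta_pos": [[0,0,0],[0,0,0]], "twist": [[0,0,0.3],[0,0,0.3]]}}

```text
clock: 22.88
tool_pos: [0.5936, 0.0586, 0.1278]
eef_rot: [0.0, 0.442, 0.897, -0.0]
wrist_force: [-2.1, -3.1, 6.3]
gripper_width: 0.011
grip_force: 51.1
```

```bash
python3 -c "
from h import *
go(-.025,-.065,.13)"
```

```text
t 22.88 jigpos [-0.0246 -0.0648  0.1278] F jig [-1.11 -3.59  6.35] Tz [-0.631  0.531  0.431] units [ 0.004 -0.007 -0.036] w 0.011 q [-0.51  0.52  0.46  1.79 -0.28  0.9   0.73] tilt [-0.001  0.    -1.   ] yawy 0.6551
```

Request:
{"method": "send_rows", "body": {"delta_pos": [[0,0,0],[0,0,0]], "twist": [[0,0,0.25],[0,0,0.25]]}}

```text
clock: 23.12
tool_pos: [0.5936, 0.0586, 0.1278]
eef_rot: [0.0, 0.481, 0.877, -0.0]
wrist_force: [-1.5, -1.6, 7.1]
gripper_width: 0.011
grip_force: 51.3
```

```bash
python3 -c "
from h import *
go(-.025,-.065,.13)"
```

```text
t 23.12 jigpos [-0.0245 -0.0649  0.1278] F jig [-0.96 -1.99  7.07] Tz [-0.581  0.557  0.475] units [ 0.004 -0.007 -0.037] w 0.011 q [-0.52  0.52  0.48  1.79 -0.3   0.9   0.66] tilt [-0.001  0.    -1.   ] yawy 0.5681
```

Request:
{"method": "send_rows", "body": {"delta_pos": [[0,0,0],[0,0,0]], "twist": [[0,0,0.25],[0,0,0.25]]}}

```text
clock: 23.38
tool_pos: [0.5935, 0.0585, 0.1278]
eef_rot: [0.0, 0.518, 0.855, -0.0]
wrist_force: [-2.4, -3.5, 6.2]
gripper_width: 0.0105
grip_force: 51.3
```

```bash
python3 -c "
from h import *
go(-.025,-.065,.13)"
```

```text
t 23.38 jigpos [-0.0246 -0.0649  0.1278] F jig [-1.35 -4.02  6.25] Tz [-0.618  0.507  0.508] units [ 0.003 -0.006 -0.037] w 0.0105 q [-0.54  0.52  0.51  1.8  -0.31  0.9   0.59] tilt [-0.001  0.    -1.   ] yawy 0.4808
```

Request:
{"method": "send_rows", "body": {"delta_pos": [[0,0,0],[0,0,0]], "twist": [[0,0,0.25],[0,0,0.25]]}}

```text
clock: 23.62
tool_pos: [0.5934, 0.0585, 0.1277]
eef_rot: [0.0, 0.555, 0.832, -0.0]
wrist_force: [-2.1, -3.2, 5.6]
gripper_width: 0.0109
grip_force: 51.5
```

```bash
python3 -c "
from h import *
go(-.025,-.065,.13)"
```

```text
t 23.62 jigpos [-0.0247 -0.0649  0.1277] F jig [-1.07 -3.65  5.64] Tz [-0.667  0.471  0.546] units [ 0.003 -0.005 -0.039] w 0.0109 q [-0.55  0.53  0.53  1.8  -0.33  0.9   0.52] tilt [-0.001  0.    -1.   ] yawy 0.3936
```

```bash
python3 - <<'E'
from h import *
from cell import cams
d=cams.get_image("wrist")["img"]
im=np.clip(d.astype(float)*2,0,255).astype(np.uint8)
cv2.imwrite("pics/w2.png",im[:,:,::-1])
go(-.025,-.065,.13)
E
```

```text
t 23.68 jigpos [-0.0247 -0.0649  0.1277] F jig [-1.71 -3.33  6.24] Tz [-0.594  0.511  0.472] units [ 0.002 -0.005 -0.039] w 0.0114 q [-0.55  0.53  0.53  1.8  -0.33  0.9   0.52] tilt [-0.001 -0.    -1.   ] yawy 0.3915
```

View pics/w2.png

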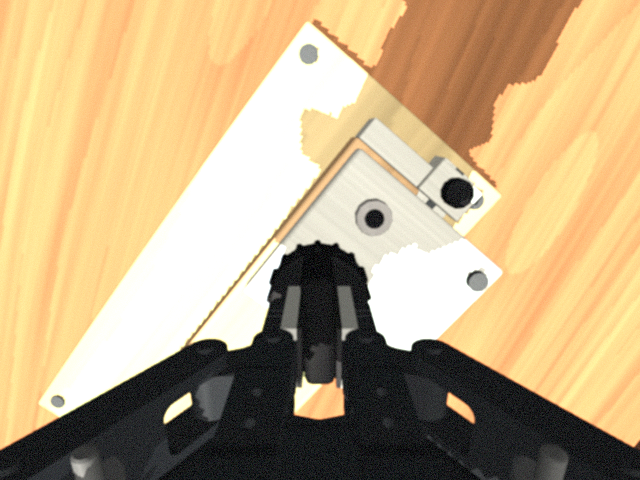

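The wing sits square between the pads at about (318,320), and the rail's leading end is against the stop. I'll keep turning in small steps.

Request:
{"method": "send_rows", "body": {"delta_pos": [[0,0,0],[0,0,0]], "twist": [[0,0,0.25],[0,0,0.2]]}}

```text
clock: 23.92
tool_pos: [0.5934, 0.0585, 0.1277]
eef_rot: [0.0, 0.587, 0.809, -0.0]
wrist_force: [-1.8, -3.3, 5.8]
gripper_width: 0.0111
grip_force: 50.7
```

```bash
python3 -c "
from h import *
go(-.025,-.065,.13)"
```

```text
t 23.93 jigpos [-0.0247 -0.065   0.1277] F jig [-0.79 -3.7   5.81] Tz [-0.639  0.508  0.401] units [ 0.003 -0.004 -0.039] w 0.0111 q [-0.57  0.53  0.55  1.8  -0.34  0.91  0.45] tilt [-0.001 -0.    -1.   ] yawy 0.315
```

Request:
{"method": "send_rows", "body": {"delta_pos": [[0,0,0],[0,0,0]], "twist": [[0,0,0.25],[0,0,0.25]]}}

```text
clock: 24.18
tool_pos: [0.5934, 0.0585, 0.1277]
eef_rot: [0.0, 0.622, 0.783, -0.0]
wrist_force: [-1.7, -2.7, 6.8]
gripper_width: 0.0111
grip_force: 50.3
```

```bash
python3 -c "
from h import *
go(-.025,-.065,.13)"
```

```text
t 24.18 jigpos [-0.0247 -0.065   0.1277] F jig [-0.85 -3.09  6.77] Tz [-0.662  0.597  0.308] units [ 0.002 -0.004 -0.039] w 0.0111 q [-0.58  0.54  0.58  1.8  -0.36  0.91  0.38] tilt [-0. -0. -1.] yawy 0.2273
```

Request:
{"method": "send_rows", "body": {"delta_pos": [[0,0,0],[0,0,0]], "twist": [[0,0,0.25],[0,0,0.25]]}}

```text
clock: 24.42
tool_pos: [0.5933, 0.0585, 0.1277]
eef_rot: [0.0, 0.656, 0.755, -0.0]
wrist_force: [-2.4, -3.0, 6.5]
gripper_width: 0.0113
grip_force: 50.1
```

```bash
python3 -c "
from h import *
go(-.025,-.065,.13)"
```

```text
t 24.43 jigpos [-0.0248 -0.065   0.1277] F jig [-1.45 -3.57  6.46] Tz [-0.689  0.543  0.123] units [ 0.002 -0.003 -0.039] w 0.0113 q [-0.6   0.54  0.6   1.8  -0.38  0.91  0.31] tilt [-0. -0. -1.] yawy 0.1399
```

Request:
{"method": "send_rows", "body": {"delta_pos": [[0,0,0],[0,0,0]], "twist": [[0,0,0.2],[0,0,0.2]]}}

```text
clock: 24.68
tool_pos: [0.5933, 0.0584, 0.1277]
eef_rot: [0.0, 0.682, 0.731, -0.0]
wrist_force: [-2.8, -2.9, 6.6]
gripper_width: 0.0112
grip_force: 50.1
```

```bash
python3 -c "
from h import *
go(-.025,-.065,.13)"
```

```text
t 24.68 jigpos [-0.0248 -0.0651  0.1277] F jig [-1.88 -3.56  6.64] Tz [-0.627  0.587  0.094] units [ 0.002 -0.003 -0.038] w 0.0112 q [-0.61  0.55  0.62  1.8  -0.39  0.92  0.25] tilt [-0. -0. -1.] yawy 0.0702
```

Request:
{"method": "send_rows", "body": {"delta_pos": [[0,0,0],[0,0,0],[0,0,0]], "twist": [[0,0,0.25],[0,0,0.2],[0,0,0]]}}

```text
clock: 25.05
tool_pos: [0.5932, 0.0585, 0.1277]
eef_rot: [0.0, 0.71, 0.704, -0.0]
wrist_force: [-3.4, -2.6, 6.7]
gripper_width: 0.0112
grip_force: 50.4
```

```bash
python3 -c "
from h import *
go(-.025,-.065,.13)"
```

```text
t 25.05 jigpos [-0.0249 -0.065   0.1277] F jig [-2.55 -3.47  6.75] Tz [-0.63   0.681  0.245] units [ 0.001 -0.002 -0.039] w 0.0112 q [-0.62  0.55  0.64  1.8  -0.4   0.92  0.19] tilt [-0.001 -0.    -1.   ] yawy -0.0074
```

Request:
{"method": "send_rows", "body": {"delta_pos": [[0,0,0],[0,0,0],[0,0,0],[0,0,0],[0,0,-0.3],[0,0,-0.7],[0,0,-0.8],[0,0,-0.7],[0,0,0]], "twist": [[0,0,0],[0,0,0],[0,0,0],[0,0,0],[0,0,0],[0,0,0],[0,0,0],[0,0,0],[0,0,0]], "jaw": 60}}

```text
clock: 26.18
tool_pos: [0.5954, 0.0586, 0.2819]
eef_rot: [0.002, 0.71, 0.705, 0.003]
wrist_force: [0.0, 0.2, -0.4]
gripper_width: 0.0512
grip_force: 0.0
```

```bash
python3 - <<'E'
from h import *
from cell import cams
d=cams.get_image("wrist");np.savez("w3.npz",**d)
im=np.clip(d["img"].astype(float)*1.2,0,255).astype(np.uint8)
cv2.imwrite("pics/w3.png",im[:,:,::-1])
go(-.025,-.065,.13)
P=[[0,0,.018],[-.046,0,.046],[-.05,-.26,.048],[0,-.26,.048],[-.05,-.1,.048]]
print(proj(d,pl(J,P)).round(0).tolist())
E
```

```text
t 26.23 jigpos [-0.0239 -0.0643  0.2797] F jig [-0.48  0.06 -1.46] Tz [-0.002 -0.008 -0.025] units [-0.009 -0.03   2.495] w 0.0513 q [-0.69  0.4   0.73  1.62 -0.28  1.22  0.09] tilt [ 0.001  0.004 -1.   ] yawy -0.0069
[[354.0, 143.0], [311.0, 131.0], [246.0, 357.0], [289.0, 368.0], [281.0, 227.0]]
```

View pics/w3.png

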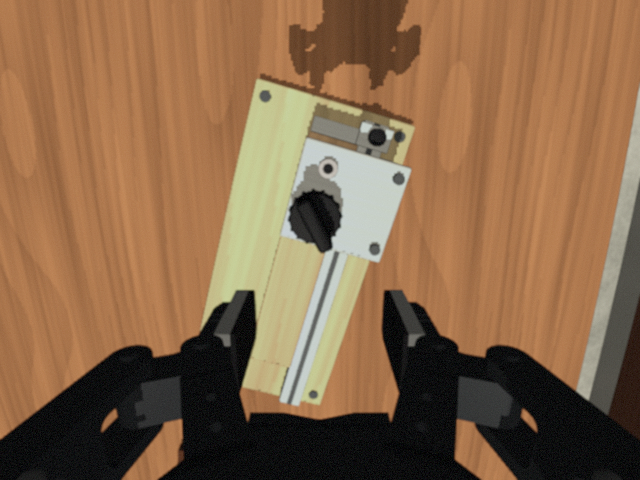

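```bash
python3 - <<'E'
from h import *
d=np.load("w3.npz")
g=np.clip(d["img"][175:265,270:370].astype(float)*3.5,0,255).astype(np.uint8)
w=np.load("w1.npz")["img"]; g1=np.clip(w[185:275,270:370].astype(float)*3.5,0,255).astype(np.uint8)
o=np.hstack([cv2.resize(x,None,fx=4,fy=6*2/3,interpolation=cv2.INTER_CUBIC) for x in(g,g1)])
cv2.imwrite("pics/cmp.png",o[:,:,::-1]);print(o.shape)
E
```

```text
(360, 800, 3)
```

View pics/cmp.png

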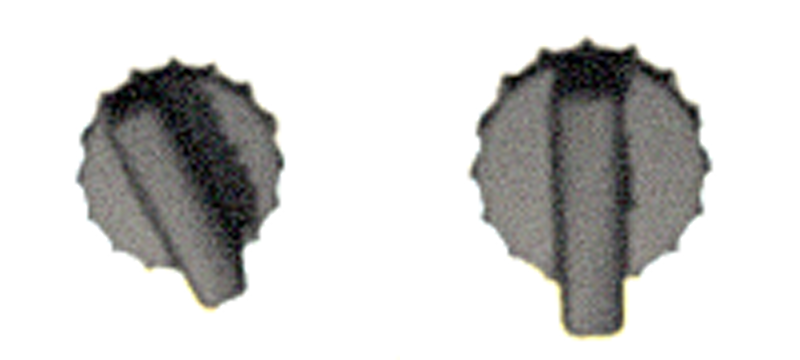

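The rail end at (249–288, 358–366) matches the projected home pose of (246–289, 357–368). After release the wing sprang back 0.46 rad, which fits one click followed by the screw relaxing to its own friction, with the foot still pressing. The gripper is clear, so I'm handing in.

```bash
python3 -c "
from cell import manip
print(manip.job_done())"
```

```text
the job is handed in; nothing more can be done
None
```

I handed the job in with the rail home against the fence and stop and the gripper clear, but the verdict wasn't shown. I inferred the single click and the holding clamp from the torque drop (about 0.55 to 0.09 N m) and the wing springing back 0.46 rad on release; neither was measured directly.

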